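Find the soft corner of the jig plate and press its shim flat

TASK

One corner of the square jig plate rocks. With the closed fingertips press gently down on the plate's corners, one at a time, until you find the one that sinks; leave it sunk, and press the lever shim beside that corner down flat, which lifts the corner level again. Leave the other three shims standing, grasp or lift nothing, do not push the circuit board or other loose things about, and finish clear of everything.

Things in the scene. Friction and masses are not known exactly. Their poses are not given: they have to be found in the camera images.
- plate: square aluminium plate 120 x 120 x 10 mm, its top 42 mm up, level at the start, on four feet over a fixed grey base (190 x 190 x 10 mm) at any yaw. Origin: centre of underside; axes along its edges. The corner over the short foot (not told by eye) sinks 4.5 mm under 4 to 6 N, the plate tipping 0.075 rad, and stays down; pressing the risen opposite corner undoes it. The other three do not sink.
- corner_a (a point): pressing point on the plate's top at corner a, over the foot there, marked by a small dark screw head, 18 mm in from both edges (a, b, c, d run round the plate in order, c opposite a; the letters only pair a corner with its shim and do not tell which one rocks)
- corner_b (a point): pressing point on the plate's top at corner b, over the foot there, marked by a small dark screw head, 18 mm in from both edges (a, b, c, d run round the plate in order, c opposite a; the letters only pair a corner with its shim and do not tell which one rocks)
- corner_c (a point): pressing point on the plate's top at corner c, over the foot there, marked by a small dark screw head, 18 mm in from both edges (a, b, c, d run round the plate in order, c opposite a; the letters only pair a corner with its shim and do not tell which one rocks)
- corner_d (a point): pressing point on the plate's top at corner d, over the foot there, marked by a small dark screw head, 18 mm in from both edges (a, b, c, d run round the plate in order, c opposite a; the letters only pair a corner with its shim and do not tell which one rocks)
- shim_a (a joint): lever shim standing outside corner a on the diagonal of the plate, a steel strip 26 mm wide and 5 mm thick on a hinge 91 mm from the plate's centre and 20 mm above the table; its outer arm (38 mm long, pointing away from the plate) stands up. Value: its angle above level in rad; starts at 0.52 to 0.66, 0 is flat (its stop). It stays where it is left; about 5 to 7 N on the outer arm turns it, and as it goes flat its inner end lifts a sunken corner level
- shim_b (a joint): lever shim standing outside corner b on the diagonal of the plate, a steel strip 26 mm wide and 5 mm thick on a hinge 91 mm from the plate's centre and 20 mm above the table; its outer arm (38 mm long, pointing away from the plate) stands up. Value: its angle above level in rad; starts at 0.52 to 0.66, 0 is flat (its stop). It stays where it is left; about 5 to 7 N on the outer arm turns it, and as it goes flat its inner end lifts a sunken corner level
- shim_c (a joint): lever shim standing outside corner c on the diagonal of the plate, a steel strip 26 mm wide and 5 mm thick on a hinge 91 mm from the plate's centre and 20 mm above the table; its outer arm (38 mm long, pointing away from the plate) stands up. Value: its angle above level in rad; starts at 0.52 to 0.66, 0 is flat (its stop). It stays where it is left; about 5 to 7 N on the outer arm turns it, and as it goes flat its inner end lifts a sunken corner level
- shim_d (a joint): lever shim standing outside corner d on the diagonal of the plate, a steel strip 26 mm wide and 5 mm thick on a hinge 91 mm from the plate's centre and 20 mm above the table; its outer arm (38 mm long, pointing away from the plate) stands up. Value: its angle above level in rad; starts at 0.52 to 0.66, 0 is flat (its stop). It stays where it is left; about 5 to 7 N on the outer arm turns it, and as it goes flat its inner end lifts a sunken corner level
- shim_a_pad (a point): point on the top of the outer arm of shim a, 24 mm out from its hinge, where to press it down; it is 23.5 mm above the table when the shim is flat
- shim_b_pad (a point): point on the top of the outer arm of shim b, 24 mm out from its hinge, where to press it down; it is 23.5 mm above the table when the shim is flat
- shim_c_pad (a point): point on the top of the outer arm of shim c, 24 mm out from its hinge, where to press it down; it is 23.5 mm above the table when the shim is flat
- shim_d_pad (a point): point on the top of the outer arm of shim d, 24 mm out from its hinge, where to press it down; it is 23.5 mm above the table when the shim is flat
- board: small green circuit board, 46 x 46 mm, 9 mm high, lying loose on the middle of the plate, at any yaw; bystander. Origin: centre of its underside
- spacer: brass spacer, 12 mm diameter, 22 mm high, standing loose on the base beside one edge of the plate; bystander. Origin: centre of its underside
- block: dark steel block 22 x 30 x 12 mm, lying loose on the base beside another edge of the plate; bystander. Origin: centre of its underside
- spool: solder spool, 54 mm diameter, 51 mm high, standing on the table; bystander
- vial: small amber jar, 28 mm diameter, 60 mm high; bystander
- driver: screwdriver lying on the table, 190 mm long; bystander
- meter: grey hand meter, 165 x 80 x 42 mm, lying on the table; bystander

How it is judged:
On the way, in this order (a step that is already met when the one before it is completed fails the run):
1. a corner is pressed with the fingers until it sinks and the plate tips (over 0.05 rad), all shims still standing (angle between plate's own z axis and vertical above 0.05 rad and contact force between the fingers and plate above 1 N and value of joint each of shim_a, shim_b, shim_c, shim_d above 0.45 rad), for 0.1 s.
2. the shim beside the sunken corner is on its way down (below 0.40 rad) while that corner is still low (its pressing point under 41 mm) (((value of joint shim_a below 0.4 rad and height (world z) of corner_a below 0.041 m) or (value of joint shim_b below 0.4 rad and height (world z) of corner_b below 0.041 m) or (value of joint shim_c below 0.4 rad and height (world z) of corner_c below 0.041 m) or (value of joint shim_d below 0.4 rad and height (world z) of corner_d below 0.041 m))), for 0.01 s.
3. one shim is flat and the plate is level (((value of joint shim_a below 0.08 rad and value of joint each of shim_b, shim_c, shim_d above 0.42 rad) or (value of joint shim_b below 0.08 rad and value of joint each of shim_a, shim_c, shim_d above 0.42 rad) or (value of joint shim_c below 0.08 rad and value of joint each of shim_a, shim_b, shim_d above 0.42 rad) or (value of joint shim_d below 0.08 rad and value of joint each of shim_a, shim_b, shim_c above 0.42 rad)) and angle between plate's own z axis and vertical below 0.02 rad), for 0.2 s.
At the end, for the whole second after the job is handed in: one shim, that of the corner that sank, lies flat (below 0.08 rad), the other three still stand (above 0.42 rad), the plate is level again (within 0.02 rad), and every loose thing is within 30 mm of where it was (all of step 3 and not (distance of any of board, spacer, block, spool, vial, driver, meter from where it was at the start of the episode above 0.03 m)); the robot touches nothing.
It fails at once if two shims are pressed down (both below 0.42 rad) (value of joint each of shim_a, shim_b below 0.42 rad or value of joint each of shim_a, shim_c below 0.42 rad or value of joint each of shim_a, shim_d below 0.42 rad or value of joint each of shim_b, shim_c below 0.42 rad or value of joint each of shim_b, shim_d below 0.42 rad or value of joint each of shim_c, shim_d below 0.42 rad).
It fails at once if a loose thing is lifted, carried or pushed away (more than 30 mm) (distance of any of board, spacer, block, spool, vial, driver, meter from where it was at the start of the episode above 0.03 m).
It fails at once if the plate is pressed hard (over 60 N) (contact force between the arm and plate above 60 N).
It also fails if it takes over 51 s, if anything falls off the work surface, if the arm or the gripper's body presses on something with over 40 N, if the wrist force passes 120 N, or if a joint passes its speed limit or range.

ROBOT

A 6-joint arm with a two-finger parallel gripper is mounted at the origin on the work surface. World frame = base frame: x ahead of the robot, y to its left, z up, the work surface at z = 0. Lengths are in m, angles in rad, forces in N, time in s.
With the tool pointing down it reaches from about 0.4 to 0.825 m from the base axis. Payload 7 kg.
Tool frame: the origin (TCP) lies between the finger pads; the fingertips stand 25 mm ahead of it and the grasp point (between the pads) lies 6 mm ahead of it (arm.tip_extent is the z of the fingertips in the tool frame, in m); z points along the fingers, x is the direction in which the jaws open and shut, and the axes are right-handed (so a half turn about z gives the same grasp; the last joint's range is limited). The gripper opens to 88 mm and grips with 3 to 60 N. Pads are 19 mm wide; open, the fingers measure 130 mm over their backs; the gripper's body (78 mm by 193 mm) begins 47 mm behind the grasp point.
Start: joints at [-0.956, 0.359, 0.012, 0, -1.224, -0.288], TCP at [0.217, -0.639, 0.252] pointing down, gripper open.
Joint ranges: [-3.07, 3.07], [-1.43, 2.12], [-1.02, 1.25], [-3.03, 1.67], [-3.05, -0], [-3.03, 3.03]. Speed limits (rad/s): [2.39, 2.39, 3.01, 3.14, 3.14, 3.14].

INTERFACE

Orientations are given as [roll, pitch, yaw] about the fixed x, y, z axes, in that order (R = Rz(yaw) Ry(pitch) Rx(roll)).
In Python, from station import monitor, grab_frame, job_done, arm gives the robot as it stands.
- The arm moves only by the shell command python3 -m jog 'ROWS' [FORCE]. ROWS is JSON, a list that holds one entry, the list of rows, each a list of 7 numbers: the shift along the world's x, y, z in m, then the turn, a rotation vector about the world's x, y, z in rad, then the opening, from 0 (shut) to 1 (fully open). In form: [[[dx, dy, dz, ax, ay, az, claw], ...]]. A call has 1 to 20 rows; each row shifts and turns the commanded pose from where the row before left it; what a row does not reach is not made up. A row lasts 1/8 s, in which the tool goes at most 62.5 mm and 10.7 degrees, less where a joint would pass 70% of its speed; a pose out of reach is approached as far as the arm can. A call is refused whole if a number of a shift passes 0.0625 or a number of a turn 0.188, either way. A call with a gripper value outside its range is refused whole. The fingers move at their own pace and stop on an object; FORCE is the grip in N (left out, the last holds). Time passes only in rows, so rows that do not move let the fingers close. It gives the time, the measured TCP pose, the force and the opening at its end, in the units of the state.
- monitor.get_state(): the state, without advancing time (a new reading comes with each control period).
- grab_frame(name): name is "side" or "top"; returns a dict with "pixels" (400x640x3 uint8, red, green, blue), "K" (3x3 intrinsics, pixels), "k1" (the pictures are not rectified: a ray, as slopes to the right and down, at radius r is drawn at 1 + k1 r^2 times it, then the intrinsics apply), "view" (4x4, takes a point from world to camera coordinates). Camera axes: x right, y down, z forward; pixel columns grow to the right and rows downward; lengths in m; the calibration is good to about 2 mm. A picture is of the moment at which its call begins. There is no depth.
- job_done(): hands the job in, once; it reports no verdict.
The state is a dict: "t": time; "q": joint angles; "qd": joint speeds; "joint_efforts": joint torques, N m; "eef_pos": TCP position; "ee_rot": TCP orientation; "force": force on the tool from outside, world axes, zero at the start; "moment": the same for the moment, N m; "width": finger opening in m.
Only numpy, scipy, OpenCV 4.12 (cv2) and the standard library are available. Lean on these libraries where they do the work, as an engineer would, in place of code of your own. Each camera call takes 0.05 s, during which the arm holds its last target.

## Working session

There is one attempt and no reset: what is moved stays moved. The work goes in short steps, Python scripts to look and compute and a shell command to move; the robot and the scene stay as the last step left them, time stands still between calls to the robot, and variables do not carry over. Pictures are saved under pics/ and viewed, and the job is handed in when it is done.

```bash
ls; mkdir -p pics
python3 - <<'E'
from station import monitor, grab_frame, arm
import cv2
print(monitor.get_state())
print(arm.tip_extent)
for n in("top","side"):
    f=grab_frame(n); cv2.imwrite(f"pics/{n}0.png",f["pixels"][:,:,::-1]); print(n,f["K"],f["k1"],f["view"])
E
```

```text
pics
{'t': 0.0, 'q': array([-9.55886825e-01,  3.59362664e-01,  1.10706424e-02, -3.61950079e-04,
       -1.22407383e+00, -2.88096451e-01]), 'qd': array([ 0.00100374,  0.00027252, -0.00041563,  0.0001332 ,  0.00050314,
        0.00120107]), 'joint_efforts': array([-3.73946577e-04, -5.82717812e+01,  2.93044442e+01,  6.99750245e+00,
        6.56617165e-03, -1.45724393e-04]), 'eef_pos': array([ 0.21653434, -0.63886367,  0.25064131]), 'ee_rot': array([-3.14147290e+00, -1.60152212e-03,  1.89748602e+00]), 'force': array([-0.424962  , -0.63009902, -0.28547692]), 'moment': array([-0.0077966 , -0.02222345,  0.02311583]), 'width': 0.0879293398464841}
0.025
top [[504.2476537    0.         318.78479762]
 [  0.         504.2476537  201.33939444]
 [  0.           0.           1.        ]] -0.15524723444745125 [[ 1.45523485e-02 -9.99893570e-01  1.03832820e-03 -2.77028979e-03]
 [-9.98962209e-01 -1.45836010e-02 -4.31488435e-02  5.25396243e-01]
 [ 4.31593937e-02 -4.09333623e-04 -9.99068115e-01  1.26320477e+00]
 [ 0.00000000e+00  0.00000000e+00  0.00000000e+00  1.00000000e+00]]
side [[497.11918491   0.         317.35929284]
 [  0.         497.11918491 201.69547153]
 [  0.           0.           1.        ]] -0.07320015960563235 [[-0.77394178 -0.6331779  -0.0099938   0.43487366]
 [-0.35274975  0.44416971 -0.8235781   0.22614976]
 [ 0.52591039 -0.63387619 -0.56711484  1.23556963]
 [ 0.          0.          0.          1.        ]]
```

View pics/top0.png

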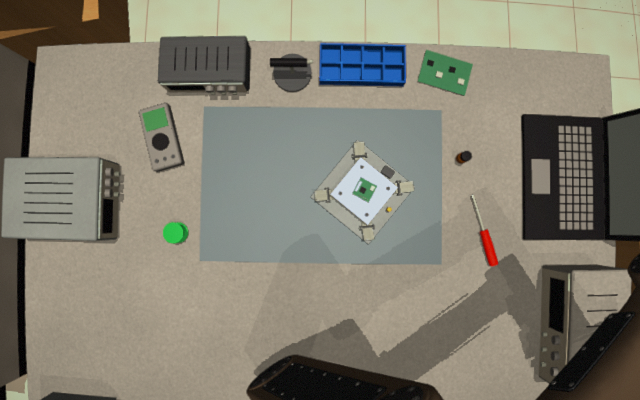

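View pics/side0.png

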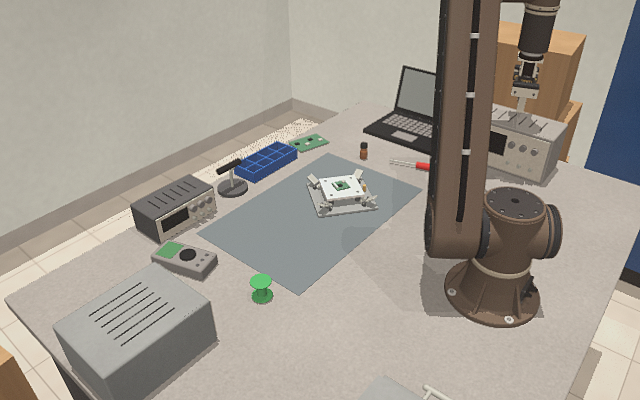

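The plate is around top pixel (365,190), with the board in its middle and shims at about (360,150), (405,187), (368,232) and (321,195). The arm doesn't hide any of it. Next I'll zoom in.

Run:
```python
import cv2
a=cv2.imread("pics/top0.png")[130:255,300:430]; cv2.imwrite("pics/topz.png",cv2.resize(a,None,fx=4.6,fy=4.6,interpolation=cv2.INTER_CUBIC))
a=cv2.imread("pics/side0.png")[160:225,295:390]; cv2.imwrite("pics/sidez.png",cv2.resize(a,None,fx=8,fy=8,interpolation=cv2.INTER_CUBIC))
```

```text
(no output)
```

View pics/topz.png

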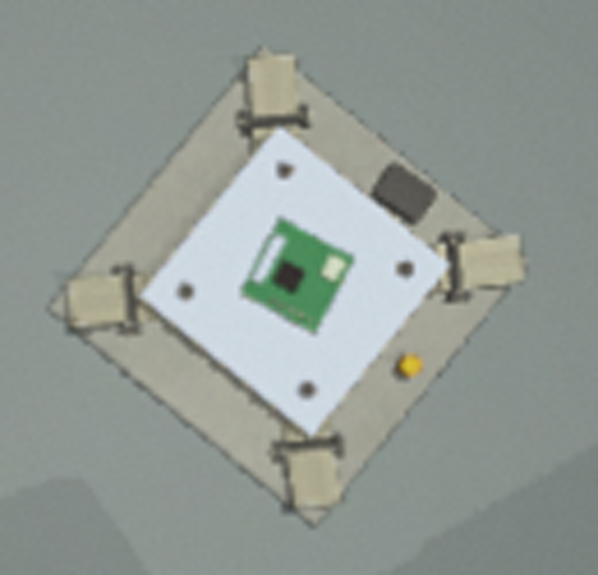

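View pics/sidez.png

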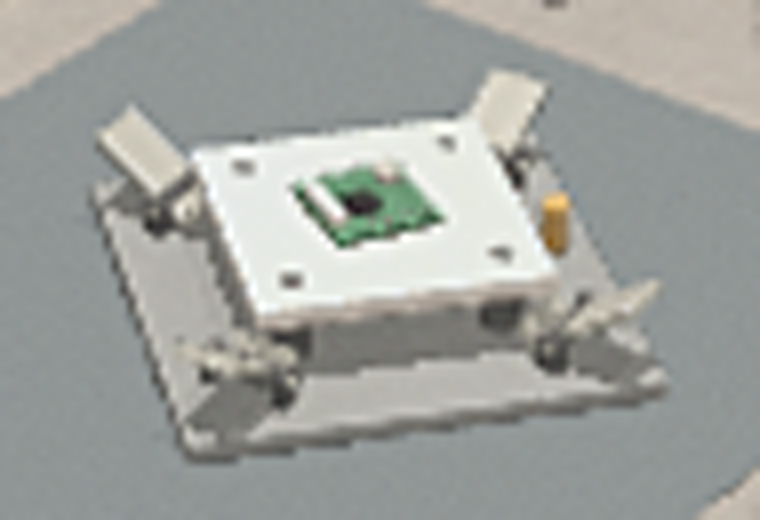

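```bash
cat > h.py <<'E'
import numpy as np, cv2
from station import monitor, grab_frame, arm
def undist(f,uv):
    K=f["K"]; d=np.array([(uv[0]-K[0,2])/K[0,0],(uv[1]-K[1,2])/K[1,1]])
    s=d.copy()
    for _ in range(20): s=d/(1+f["k1"]*(s@s))
    return s
def ray(f,uv):
    V=np.array(f["view"]); R=V[:3,:3]; s=undist(f,uv)
    return -R.T@V[:3,3], R.T@np.array([s[0],s[1],1])
def onplane(f,uv,z):
    c,d=ray(f,uv); return c+d*(z-c[2])/d[2]
def proj(f,p):
    V=np.array(f["view"]); q=V[:3,:3]@p+V[:3,3]; s=q[:2]/q[2]
    s=s*(1+f["k1"]*(s@s)); return s*np.diag(f["K"])[:2]+f["K"][:2,2]
def dark(f,uv,r=4):
    g=cv2.cvtColor(f["pixels"],cv2.COLOR_RGB2GRAY).astype(float)
    u,v=np.round(uv).astype(int); p=g[v-r:v+r+1,u-r:u+r+1]
    w=np.clip(np.percentile(p,75)-20-p,0,None); yy,xx=np.mgrid[v-r:v+r+1,u-r:u+r+1]
    return np.array([(w*xx).sum(),(w*yy).sum()])/w.sum()
E
python3 - <<'E'
from h import *
np.set_printoptions(precision=4,suppress=True)
t=grab_frame("top"); s=grab_frame("side")
T=[(285,170),(404,268),(307,389),(186,291)]; 
P=[]
for n,(x,y) in zip("NESW",T):
    c=dark(t,(300+x/4.6-.4,130+y/4.6-.4)); p=onplane(t,c,.0425); P.append(p); print(n,c,p)
P=np.array(P); C=P.mean(0); print("C",C,"diag",[np.linalg.norm(p-C) for p in P])
for x,y in [(243,165),(447,143),(502,252),(291,280)]:
    c=dark(s,(295+x/8-.4,160+y/8-.4),3); print("side",c,onplane(s,c,.0425))
for n,p in zip("NESW",P):
    d=(p-C)/np.linalg.norm(p-C); print(n,"corner",C+d*.0594,"pad(0.6)",C+d*(.091+.0194),"dir",np.degrees(np.arctan2(d[1],d[0])))
E
```

```text
N [361.3432 166.5444] [ 0.6119 -0.0993  0.0425]
E [387.6261 188.0207] [ 0.5595 -0.1651  0.0425]
S [366.268  214.3132] [ 0.4937 -0.1127  0.0425]
W [339.8575 192.8663] [ 0.5457 -0.0468  0.0425]
C [ 0.5527 -0.106   0.0425] diag [np.float64(0.059531890385556646), np.float64(0.059506636989203686), np.float64(0.059378941702051095), np.float64(0.059571796562368336)]
side [324.7856 178.1725] [ 0.6198 -0.1093  0.0425]
side [349.7879 175.0563] [ 0.5679 -0.175   0.0425]
side [357.2155 191.2492] [ 0.493  -0.1118  0.0425]
side [331.2976 195.1032] [ 0.5428 -0.0448  0.0425]
N corner [ 0.6117 -0.0993  0.0425] pad(0.6) [ 0.6624 -0.0936  0.0425] dir 6.4394857524961715
E corner [ 0.5595 -0.165   0.0425] pad(0.6) [ 0.5654 -0.2156  0.0425] dir -83.41527962899228
S corner [ 0.4937 -0.1127  0.0425] pad(0.6) [ 0.443  -0.1185  0.0425] dir -173.49820374275495
W corner [ 0.5457 -0.047   0.0425] pad(0.6) [0.5398 0.0037 0.0425] dir 96.73170147983912
```

Triangulation gives the plate centre at (0.5527, -0.106), with its diagonals at about 6.5° and 96.5°. I'll start at corner N, jaws closed and across the diagonal (yaw 1.684).

```bash
python3 -m jog '[[[0.036,0.049,0,0,0,-0.0194,0],[0.036,0.049,0,0,0,-0.0194,0],[0.036,0.049,0,0,0,-0.0194,0],[0.036,0.049,0,0,0,-0.0194,0],[0.036,0.049,0,0,0,-0.0194,0],[0.036,0.049,0,0,0,-0.0194,0],[0.036,0.049,0,0,0,-0.0194,0],[0.036,0.049,0,0,0,-0.0194,0],[0.036,0.049,0,0,0,-0.0194,0],[0.036,0.049,0,0,0,-0.0194,0],[0.036,0.049,0,0,0,-0.0194,0],[0,0,0,0,0,0,0],[0,0,0,0,0,0,0]]]' 5
python3 - <<'E'
from station import monitor
s=monitor.get_state();print(s["q"],s["ee_rot"],s["force"])
E
```

```text
t: 1.82
eef_pos: [0.6124, -0.1, 0.2511]
ee_rot: [-3.141, -0.0, 1.685]
force: [-0.1, -0.4, -0.2]
width: 0.0007
[ 1.52401133e-01  2.70849396e-01 -1.14676127e-01 -1.00458932e-04
 -1.18629860e+00 -1.60879479e+00] [-3.14056206e+00 -5.39726485e-05  1.68516124e+00] [-0.11591969 -0.4295576  -0.18047718]
```

```bash
python3 -m jog '[[[0,0,-0.03,0,0,0,0],[0,0,-0.04,0,0,0,0],[0,0,-0.04,0,0,0,0],[0,0,-0.04,0,0,0,0],[0,0,-0.02,0,0,0,0],[0,0,0,0,0,0,0],[0,0,0,0,0,0,0]]]'
python3 - <<'E'
from h import *
for n,(a,b,c,d),k in(("top",(130,255,300,430),4.6),("side",(130,225,275,400),6)):
    f=grab_frame(n); cv2.imwrite(f"pics/{n}1.png",cv2.resize(f["pixels"][a:b,c:d,::-1],None,fx=k,fy=k,interpolation=cv2.INTER_CUBIC))
E
```

```text
t: 2.7
eef_pos: [0.6131, -0.101, 0.0828]
ee_rot: [3.14, 0.0, 1.684]
force: [0.8, -0.0, 0.4]
width: 0.0002
```

View pics/side1.png

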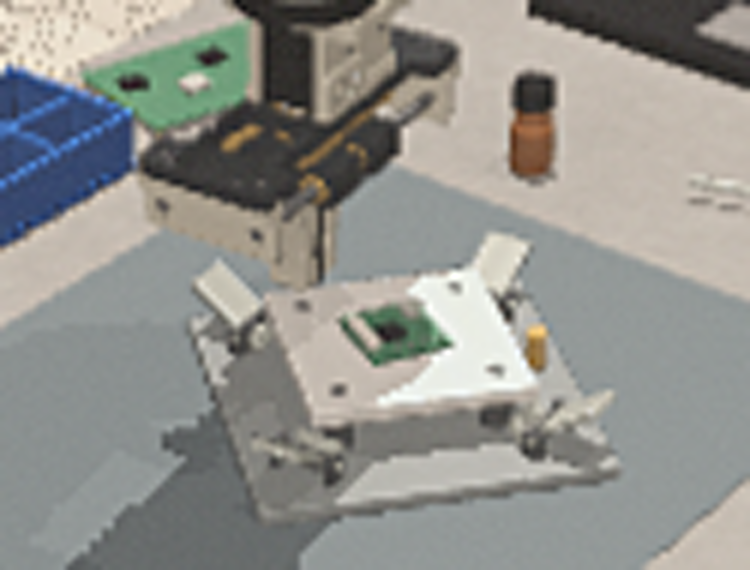

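The closed tips hang about 16 mm above the N screw, at zoomed side pixel (303,305), and the shims are clear. Next, a gentle press.

```bash
python3 -m jog '[[[-0.001,0.001,-0.006,0,0,0,0],[0,0,-0.005,0,0,0,0],[0,0,-0.002,0,0,0,0],[0,0,0,0,0,0,0],[0,0,0,0,0,0,0]]]'; for i in 1 2 ; do python3 -m jog '[[[0,0,-0.001,0,0,0,0],[0,0,0,0,0,0,0]]]' | grep -E "eef|force"; done
```

```text
t: 3.42
eef_pos: [0.6118, -0.0992, 0.0686]
ee_rot: [3.142, 0.0, 1.684]
force: [-0.5, 0.8, 0.0]
width: 0.0006
eef_pos: [0.6116, -0.0993, 0.0675]
force: [0.3, 0.7, -0.6]
eef_pos: [0.6117, -0.0993, 0.0673]
force: [-2.8, -0.2, 5.7]
```

```bash
for i in 1 2 3; do python3 -m jog '[[[0,0,-0.001,0,0,0,0],[0,0,0,0,0,0,0]]]' | grep -E "eef|force"; done
```

```text
eef_pos: [0.6118, -0.0993, 0.0673]
force: [-4.6, 2.1, 12.5]
eef_pos: [0.6118, -0.0993, 0.0672]
force: [-8.6, 3.2, 20.6]
eef_pos: [0.6118, -0.0993, 0.0671]
force: [-11.1, 4.1, 28.4]
```

N is solid: 28 N and no sink. Next is S, the opposite corner, at the same yaw.

```bash
python3 -m jog '[[[0,0,0.02,0,0,0,0],[0,0,0.025,0,0,0,0],[-0.03,-0.0034,0,0,0,0,0],[-0.03,-0.0034,0,0,0,0,0],[-0.03,-0.0034,0,0,0,0,0],[-0.028,-0.0032,0,0,0,0,0],[0,0,0,0,0,0,0],[0,0,-0.02,0,0,0,0],[0,0,-0.015,0,0,0,0],[0,0,-0.004,0,0,0,0],[0,0,0,0,0,0,0],[0,0,0,0,0,0,0]]]'; for i in 1 2 ; do python3 -m jog '[[[0,0,-0.001,0,0,0,0],[0,0,0,0,0,0,0]]]' | grep -E "eef|force"; done
```

```text
t: 6.18
eef_pos: [0.4941, -0.1126, 0.0699]
ee_rot: [3.141, 0.0, 1.684]
force: [-0.6, 0.3, -0.7]
width: -0.0
eef_pos: [0.4938, -0.1126, 0.0688]
force: [0.1, 0.1, 0.2]
eef_pos: [0.4936, -0.1127, 0.0675]
force: [-0.7, -0.2, 0.3]
```

```bash
for i in 1 2 3; do python3 -m jog '[[[0,0,-0.001,0,0,0,0],[0,0,0,0,0,0,0]]]' | grep -E "eef|force"; done
```

```text
eef_pos: [0.4937, -0.1127, 0.0672]
force: [-3.5, 1.1, 9.3]
eef_pos: [0.4937, -0.1127, 0.0671]
force: [-6.2, 2.0, 20.8]
eef_pos: [0.4938, -0.1127, 0.067]
force: [-10.5, 4.9, 30.1]
```

S is solid too. Next I'll rise, turn +90° and press W.

```bash
python3 -m jog '[[[0,0,0.03,0,0,0,0],[0,0,0.035,0,0,0,0],[0.0052,0.00657,0,0,0,0.1571,0],[0.0052,0.00657,0,0,0,0.1571,0],[0.0052,0.00657,0,0,0,0.1571,0],[0.0052,0.00657,0,0,0,0.1571,0],[0.0052,0.00657,0,0,0,0.1571,0],[0.0052,0.00657,0,0,0,0.1571,0],[0.0052,0.00657,0,0,0,0.1571,0],[0.0052,0.00657,0,0,0,0.1571,0],[0.0052,0.00657,0,0,0,0.1571,0],[0.0052,0.00657,0,0,0,0.1571,0],[0,0,-0.03,0,0,0,0],[0,0,-0.024,0,0,0,0],[0,0,0,0,0,0,0],[0,0,0,0,0,0,0]]]'
```

```text
t: 9.43
eef_pos: [0.5462, -0.0469, 0.0763]
ee_rot: [-3.141, 0.001, -3.028]
force: [0.0, 1.3, 0.6]
width: 0.0007
```

```bash
python3 -m jog '[[[0,0,-0.006,0,0,0,0],[0,0,0,0,0,0,0],[0,0,0,0,0,0,0]]]'; for i in 1 2 3; do python3 -m jog '[[[0,0,-0.001,0,0,0,0],[0,0,0,0,0,0,0]]]' | grep -E "eef|force"; done
```

```text
t: 9.8
eef_pos: [0.5458, -0.047, 0.0699]
ee_rot: [3.142, 0.0, -3.028]
force: [0.1, 0.3, 0.4]
width: 0.0002
eef_pos: [0.5457, -0.047, 0.0686]
force: [0.5, -0.7, 0.0]
eef_pos: [0.5456, -0.047, 0.0675]
force: [0.7, -0.6, -0.3]
eef_pos: [0.5457, -0.047, 0.0673]
force: [-3.2, 1.0, 8.2]
```

```bash
for i in 1 2; do python3 -m jog '[[[0,0,-0.001,0,0,0,0],[0,0,0,0,0,0,0]]]' | grep -E "eef|force"; done
```

```text
eef_pos: [0.5457, -0.047, 0.0672]
force: [-5.8, 1.9, 17.3]
eef_pos: [0.5457, -0.047, 0.0671]
force: [-10.1, 2.8, 27.3]
```

W is solid, so it should be E. I'll confirm by pressing it.

```bash
python3 -m jog '[[[0,0,0.02,0,0,0,0],[0,0,0.025,0,0,0,0],[0.0035,-0.03,0,0,0,0,0],[0.0035,-0.03,0,0,0,0,0],[0.0035,-0.03,0,0,0,0,0],[0.0033,-0.028,0,0,0,0,0],[0,0,0,0,0,0,0],[0,0,-0.02,0,0,0,0],[0,0,-0.015,0,0,0,0],[0,0,-0.004,0,0,0,0],[0,0,0,0,0,0,0],[0,0,0,0,0,0,0]]]'; for i in 1 2 3 ; do python3 -m jog '[[[0,0,-0.001,0,0,0,0],[0,0,0,0,0,0,0]]]' | grep -E "eef|force"; done
```

```text
t: 12.55
eef_pos: [0.5599, -0.1648, 0.0711]
ee_rot: [-3.141, 0.001, -3.028]
force: [0.4, 0.4, -0.2]
width: 0.0002
eef_pos: [0.5596, -0.165, 0.0698]
force: [0.8, 0.1, -0.3]
eef_pos: [0.5594, -0.165, 0.0685]
force: [-0.4, -0.4, -0.8]
eef_pos: [0.5594, -0.165, 0.0674]
force: [0.4, -1.4, -0.5]
```

```bash
for i in 1 2 3; do python3 -m jog '[[[0,0,-0.001,0,0,0,0],[0,0,0,0,0,0,0]]]' | grep -E "eef|force"; done
```

```text
eef_pos: [0.5595, -0.165, 0.0668]
force: [-0.1, -0.2, 3.7]
eef_pos: [0.5595, -0.1652, 0.0659]
force: [-0.7, -1.1, 6.3]
eef_pos: [0.5596, -0.1653, 0.0651]
force: [-1.9, -1.8, 6.6]
```

E is sinking under about 6 N, so I'll keep going until it bottoms out.

```bash
for i in 1 2 3 4; do python3 -m jog '[[[0,0,-0.001,0,0,0,0],[0,0,0,0,0,0,0]]]' | grep -E "eef|force"; done
```

```text
eef_pos: [0.5596, -0.1654, 0.0642]
force: [-2.2, -1.3, 7.1]
eef_pos: [0.5596, -0.1655, 0.0635]
force: [-3.4, -2.0, 10.5]
eef_pos: [0.5597, -0.1655, 0.0633]
force: [-6.3, -0.6, 17.8]
eef_pos: [0.5597, -0.1655, 0.0631]
force: [-8.2, 1.6, 23.7]
```

```bash
python3 -m jog '[[[0,0,0,0,0,0,0],[0,0,0.03,0,0,0,0],[0,0,0.03,0,0,0,0],[0.0032,-0.0272,0,0,0,0,0],[0.0031,-0.0271,0,0,0,0,0],[0,0,0,0,0,0,0],[0,0,0,0,0,0,0]]]'
python3 - <<'E'
from h import *
for n,(a,b,c,d),k in(("top",(130,255,300,430),4.6),("side",(130,225,275,400),6)):
    f=grab_frame(n); cv2.imwrite(f"pics/{n}2.png",cv2.resize(f["pixels"][a:b,c:d,::-1],None,fx=k,fy=k,interpolation=cv2.INTER_CUBIC))
E
```

```text
t: 15.92
eef_pos: [0.5655, -0.2191, 0.1202]
ee_rot: [3.141, -0.0, -3.029]
force: [0.1, -0.9, -0.4]
width: 0.0005
```

View pics/side2.png

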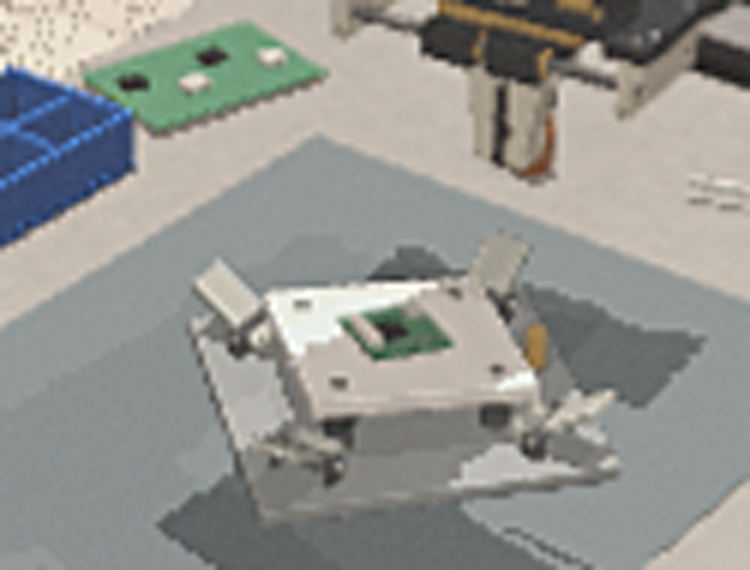

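View pics/top2.png

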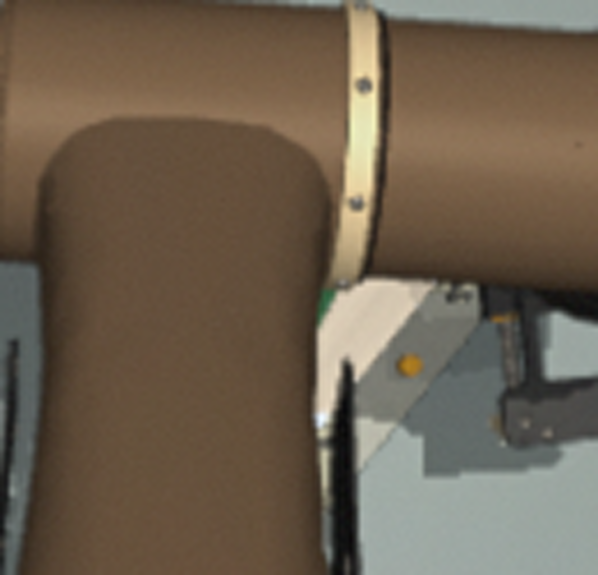

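The E screw, at zoomed side pixel (455,294), sits about 6 px lower than before. The plate is still tipped, and the tool is above shim E. Pressing the shim now.

```bash
python3 -m jog '[[[0,0,-0.025,0,0,0,0],[0,0,-0.018,0,0,0,0],[0,0,-0.004,0,0,0,0],[0,0,0,0,0,0,0]]]'; for i in 1 2 3; do python3 -m jog '[[[0,0,-0.003,0,0,0,0],[0,0,-0.001,0,0,0,0]]]' | grep -E "eef|force"; done
```

```text
t: 16.52
eef_pos: [0.566, -0.2189, 0.0738]
ee_rot: [-3.141, -0.0, -3.027]
force: [-0.2, -1.0, 0.7]
width: 0.0003
eef_pos: [0.566, -0.2192, 0.07]
force: [-0.2, -0.3, -0.0]
eef_pos: [0.5662, -0.2197, 0.0661]
force: [-1.7, -2.2, 5.7]
eef_pos: [0.5666, -0.2204, 0.0626]
force: [-0.4, -4.8, 6.8]
```

```bash
for i in 1 2 3 4; do python3 -m jog '[[[0,0,-0.002,0,0,0,0],[0,0,-0.001,0,0,0,0]]]' | grep -E "eef|force"; done
```

```text
eef_pos: [0.5668, -0.2202, 0.0596]
force: [1.4, -1.6, 5.4]
eef_pos: [0.5668, -0.2199, 0.0565]
force: [0.2, -3.7, 5.5]
eef_pos: [0.5669, -0.22, 0.0536]
force: [0.1, -4.6, 6.7]
eef_pos: [0.567, -0.2202, 0.0506]
force: [0.3, -3.3, 6.3]
```

```bash
for i in 1 2 3 4; do python3 -m jog '[[[0,0,-0.001,0,0,0,0],[0,0,0,0,0,0,0]]]' | grep -E "eef|force"; done
```

```text
eef_pos: [0.5669, -0.2202, 0.0496]
force: [0.7, -4.1, 5.2]
eef_pos: [0.567, -0.2203, 0.0488]
force: [0.5, -6.2, 5.4]
eef_pos: [0.567, -0.2204, 0.0486]
force: [-1.5, -4.3, 13.5]
eef_pos: [0.5671, -0.2204, 0.0484]
force: [-5.0, -3.5, 19.5]
```

The shim is against its stop: TCP 0.0484, as expected for flat. I'll retreat and check.

```bash
python3 -m jog '[[[0,0,0,0,0,0,0],[0,0,0.02,0,0,0,0],[0,0,0.05,0,0,0,0],[0,0,0.06,0,0,0,0],[0,0,0.06,0,0,0,0],[-0.04,-0.045,0,0,0,0,0],[-0.04,-0.045,0,0,0,0,0],[-0.04,-0.045,0,0,0,0,0],[-0.04,-0.045,0,0,0,0,0],[-0.04,-0.045,0,0,0,0,0],[-0.04,-0.045,0,0,0,0,0],[-0.04,-0.045,0,0,0,0,0],[-0.04,-0.045,0,0,0,0,0],[0,0,0,0,0,0,0],[0,0,0,0,0,0,0]]]'
python3 - <<'E'
from h import *
for n,(a,b,c,d),k in(("top",(130,255,300,430),4.6),("side",(130,225,275,400),6)):
    f=grab_frame(n); cv2.imwrite(f"pics/{n}3.png",cv2.resize(f["pixels"][a:b,c:d,::-1],None,fx=k,fy=k,interpolation=cv2.INTER_CUBIC)); cv2.imwrite(f"pics/{n}3f.png",f["pixels"][:,:,::-1])
    if n=="side":
        for x,y in [(243,165),(447,143),(502,252),(291,280)]: print(dark(f,(295+x/8-.4,160+y/8-.4),3))
E
```

```text
t: 21.15
eef_pos: [0.2454, -0.5791, 0.235]
ee_rot: [3.141, -0.0, -3.029]
force: [-0.0, 0.7, -0.7]
width: 0.0006
[324.82464455 178.26303318]
[350.06768559 175.23253275]
[357.21 191.24]
[331.28295255 195.39367311]
```

View pics/side3.png

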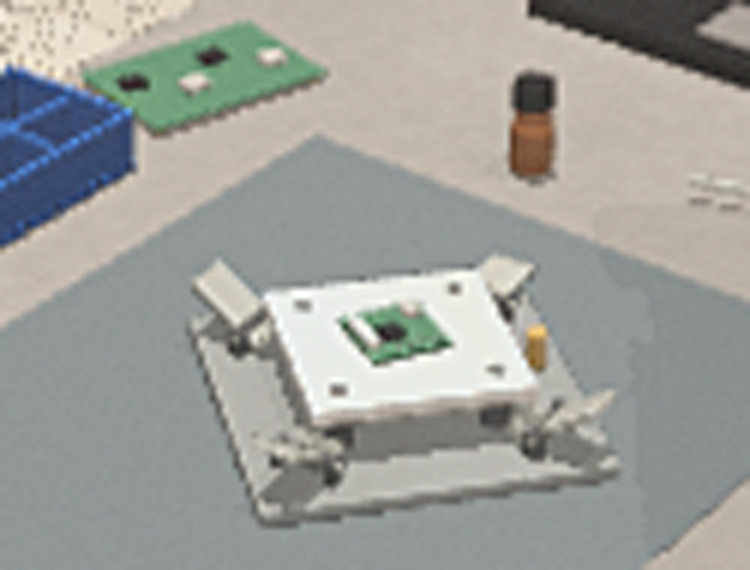

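View pics/top3.png

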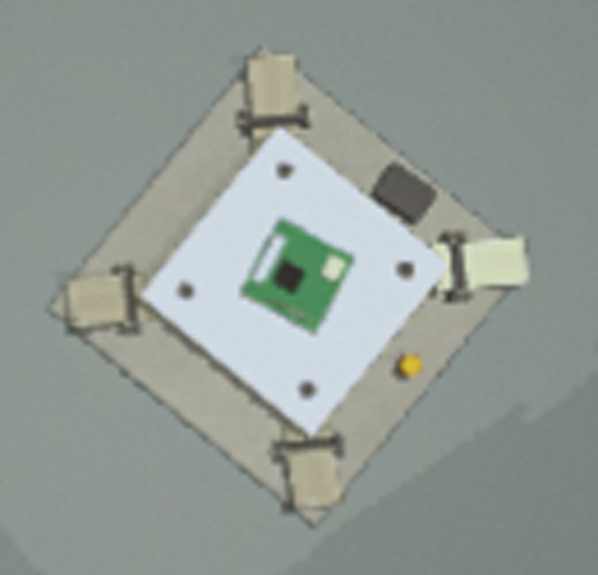

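View pics/top3f.png

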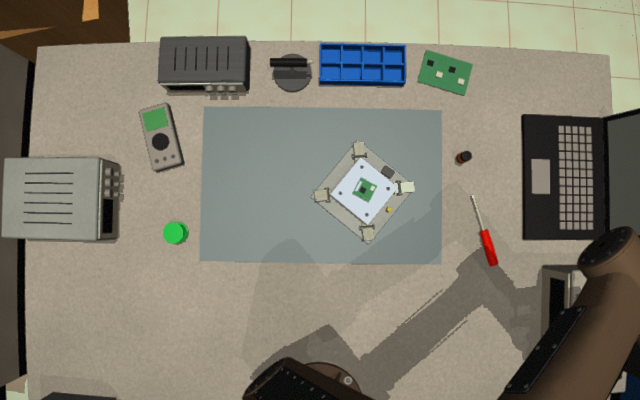

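Shim E now lies flat, at zoomed top pixel (490,262), where it catches the light differently. The other three still stand. The screw heads are back within 0.3 px of their starting pixels, and the board, spacer, block and other things haven't moved. Handing in.

```bash
python3 -c "
from station import job_done,monitor
s=monitor.get_state();print(s['t'],s['force']);print(job_done())"
```

```text
21.25 [ 1.56666584 -0.59070584  0.87683132]
the job is handed in; nothing more can be done
None
```

The job is done and handed in at 21.25 s, but the hand-in reports no verdict, so I can only give my own checks.

- **Finding the corner:** I pressed all four corners with the closed fingertips. Three stayed solid at 27–30 N: far (N, +x), near (S, −x) and left (W, +y). The fourth, E on the robot's right (−y), sank about 4 mm under 6–7 N and stayed down.
- **Pressing the shim:** I pressed only the shim beside E, down to its stop. The fingertips ended at 23.4 mm, against 23.5 mm expected when flat, and the force rose to about 20 N there.
- **Last check, from the pictures:** The E shim lies flat and the other three stand. The plate's screw heads are within about 0.3 px of their starting positions, so it looks level. The loose things look unmoved by eye, and the arm is well clear.

No check failed or disagreed. I had no direct reading of the shim angles or the plate's tilt.

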